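Point out what a valve extension job needs

TASK

Walk the trainee through fitting a valve extension by pointing with the fingertips, in this order: first at the valve core remover hanging on the peg rail, then at the middle of the longer of the two valve extension tubes, then at the middle of the bin of wheel weights. Each time bring the fingertips just above it (or, for the hanging tool, just in front of it), no more than about 3 cm away, and hold them there for two seconds. Touch and move nothing at all, do not bring the fingertips close to the other tools, the shorter tube or the bin of nuts, and finish with the hand drawn at least 15 cm clear of the bin.

Things in the scene. Friction and masses are not known exactly. Their poses are not given: they have to be found in the camera images.
- remover_eye (a point): Valve core remover on one of three pegs: all chrome, 25 mm wire eye, straight fluted grip 18 mm thick and 55 mm long, thin shank. This point is the top of the 10 mm level peg inside the eye, 245 mm above the worktop; the eye rises 5 mm above it, the tool reaches 139 mm below. x: along the peg to the bar, whose face is 40 mm behind and top 20 mm above; the 18 mm peg knob ends 47 mm in front
- remover_grip (a point): Middle of the remover's fluted grip, on its axis, 57 mm below the eye point; the place to point at from the front
- pliers_pivot (a point): Blue steel weight pliers (handles 60 mm apart at most, 200 mm tall) astride another peg; the point is the top of the peg under the pivot. The jaws stand up 60 mm above it, the handles reach 145 mm below it
- pliers_grip (a point): Midway between the pliers' handles, 75 mm below the pivot point
- reamer_eye (a point): Plug reamer hung by a 25 mm wire eye on another peg, told from the remover by its black T handle (crossbar 92 mm long, 16 mm thick) and thin rod; the point is the top of the peg inside the eye, and the tool reaches 140 mm below it
- reamer_grip (a point): Middle of the reamer's crossbar, 37 mm below the eye point
- rail: Pine peg rail, fixed: a bar 440 mm long (y), 20 mm thick (x) and 50 mm high whose top is 265 mm above the worktop, on two 30 mm posts at its ends; three pegs at y = -110, 0 and 110 mm point out to its -x side. Origin on the worktop under the middle of the bar
- long_tube: The longer chrome valve extension tube, 120 mm long and 10 mm thick, lying on the worktop. Origin at the middle of its length on its axis, 5 mm above the worktop; its length runs along its y
- short_tube: The shorter chrome valve extension tube, 60 mm long and 10 mm thick, lying on the worktop. Origin at the middle of its length, on its axis; its length runs along its y
- weight_bin_rim (a point): Centre of the open top, at rim height (50 mm above the worktop), of the clear acrylic bin (100 by 90 by 50 mm) that holds curved zinc wheel weights with clips; the weights reach up to 12 mm below the rim
- nut_bin_rim (a point): Centre of the open top, at rim height (50 mm), of an equal clear bin that holds chrome hexagon wheel nuts
- socket: Black deep socket standing on the worktop, 30 mm thick, 78 mm tall; origin under its middle
- can: White can standing on the worktop, 52 mm thick, 160 mm tall; origin under its middle
- mallet: Rubber-headed mallet, 270 mm long, lying on the worktop along its x; origin at the underside
- gauge: Small black tread depth gauge with a steel cross foot, about 85 by 40 by 10 mm, lying on the worktop; origin at the underside

How it is judged (in metres and radians):
On the way, in this order (a step that is already met when the one before it is completed fails the run):
1. the fingertips dwell just above or in front of the valve core remover ((distance between the grasp point and remover_eye below 0.075 m or distance between the grasp point and remover_grip below 0.075 m)), for 1.5 s.
2. the fingertips dwell just above the middle of the longer tube (distance between the grasp point and long_tube below 0.075 m and horizontal distance between the grasp point and long_tube below 0.035 m), for 1.5 s.
3. the fingertips dwell just above the middle of the bin of wheel weights (distance between the grasp point and weight_bin_rim below 0.075 m and horizontal distance between the grasp point and weight_bin_rim below 0.035 m), for 1.5 s.
At the end, for the whole second after the job is handed in: Remover, longer tube and weight bin were each pointed at for 1.5 s, in order (grasp point within 75 mm of the named point; for tube and bin also within 35 mm sideways). Every loose thing is within 20 mm of its start; the grasp point is over 150 mm from the bin's rim centre (not (distance of any of remover_eye, pliers_pivot, reamer_eye, long_tube, short_tube, weight_bin_rim, nut_bin_rim, socket, can, mallet, gauge from where it was at the start of the episode above 0.02 m) and distance between the grasp point and weight_bin_rim above 0.15 m and linear speed of long_tube below 0.03 m/s); the robot touches nothing.
It fails at once if the robot touches anything (more than 0.5 N) (contact force between any of the fingers, the arm and anything else above 0.5 N).
It fails at once if a tool, tube, bin or bystander is moved, lifted or carried (more than 20 mm) (distance of any of remover_eye, pliers_pivot, reamer_eye, long_tube, short_tube, weight_bin_rim, nut_bin_rim, socket, can, mallet, gauge from where it was at the start of the episode above 0.02 m).
It fails at once if the fingertips come right up to a wrong thing: pliers, reamer, shorter tube or bin of nuts (grasp point within 50 mm of its named points) (distance between the grasp point and pliers_pivot below 0.05 m or distance between the grasp point and pliers_grip below 0.05 m or distance between the grasp point and reamer_eye below 0.05 m or distance between the grasp point and reamer_grip below 0.05 m or distance between the grasp point and short_tube below 0.05 m or distance between the grasp point and nut_bin_rim below 0.05 m).
It also fails if it takes over 64 s, if anything falls off the work surface, if the arm or the gripper's body presses on something with over 40 N, if the wrist force passes 120 N, or if a joint passes its speed limit or range.

ROBOT

A 7-joint arm with a two-finger parallel gripper is mounted at the origin on the work surface. World frame = base frame: x ahead of the robot, y to its left, z up, the work surface at z = 0. Lengths are in m, angles in degrees, forces in N, time in s.
With the tool pointing down it reaches from about 0.425 to 0.875 m from the base axis. Payload 4.7 kg.
Tool frame: the origin (TCP) lies at the very end of the fingers, on their centre line; the grasp point (between the pads) lies behind it (env.pinch_z is the z of the grasp point in the tool frame, in m); z points along the fingers, y is the direction in which the jaws open and shut (so a half turn about z gives the same grasp; the last joint's range is limited). The gripper opens to 87 mm and grips with 3 to 60 N. Pads are 19 mm wide; open, the fingers measure 117 mm over their backs; the gripper's body (75 mm by 190 mm) begins 51 mm behind the grasp point.
Start: joints at [-73.791, 18.392, -4.016, 83.108, 1.295, 78.541, -3.26], TCP at [0.173, 0.627, 0.223] pointing down, gripper open.
Joint ranges: [-163.93, 163.93], [-17.29, 119.83], [-79.2, 71.16], [3.27, 140.29], [-89.18, 269.18], [5.43, 117.66], [-154.24, 154.24]. Speed limits (degrees/s): [147.25, 147.25, 180, 180, 180, 180, 180].

INTERFACE

Orientations are given as [roll, pitch, yaw] about the fixed x, y, z axes, in that order (R = Rz(yaw) Ry(pitch) Rx(roll)).
In Python, from cell import readout, read_camera, env gives the robot as it stands. The module is installed in compiled form; this text tells all that it offers.
- The arm moves only by the tool servo_tool, never from a script. Its argument "plan" is a list that holds one entry, the list of rows, each a list of 5 numbers: the finger opening in m, from 0 to 0.087, then the shift along the tool's x, y, z in m, then the turn about the tool's z in rad. In form: [[[jaw, x, y, z, yaw], ...]]. A call has 1 to 12 rows; each row is the pose to reach, as a shift and turn from the pose measured when the call began, along the tool's axes at that moment; what a row does not reach only later rows make up. A row lasts 1/12 s, in which the tool goes at most 41.7 mm and 7.16 degrees, less where a joint would pass 70% of its speed; a pose out of reach is approached as far as the arm can. A call with a gripper value outside its range is refused whole. The fingers move at their own pace and stop on an object; "force" is the grip in N (left out, the last holds). Time passes only in rows, so rows that repeat a pose let the fingers close. It gives the time, the measured TCP pose, the force and the opening at its end, in the units of the state.
- readout.get_obs(): the state, without advancing time (a new reading comes with each control period).
- read_camera(name): name is "scene" or "side" or "wrist"; returns a dict with "image" (400x640x3 uint8, red, green, blue), "range_z" (400x640 float32, m along the optical axis (not along the pixel's ray), 0 where there is no reading), "mtx" (3x3 intrinsics, pixels), "camera_from_world" (4x4, takes a point from world to camera coordinates). Camera axes: x right, y up, looking along -z (the intrinsics and any distortion apply to the point x, -y, -z); pixel columns grow to the right and rows downward; lengths in m; the calibration is good to about 2 mm. A picture is of the moment at which its call begins.
- env.sign_off(): hands the job in, once; it reports no verdict.
The state is a dict: "time_s": time; "qpos": joint angles; "joint_velocities": joint speeds; "effort": joint torques, N m; "tool_pos": TCP position; "tool_rot": TCP orientation; "force": force on the tool from outside, world axes, zero at the start; "wrist_torque": the same for the moment, N m; "grip_width": finger opening in m.
Only numpy, scipy, OpenCV 4.12 (cv2) and the standard library are available. Lean on these libraries where they do the work, as an engineer would, in place of code of your own. Each camera call takes 0.05 s, during which the arm holds its last target. There are 200 camera calls.

## Working session

There is one attempt and no reset: what is moved stays moved. The work goes in short steps, Python scripts to look and compute and a tool call to move; the robot and the scene stay as the last step left them, time stands still between calls to the robot, and variables do not carry over. Pictures are saved under pics/ and viewed, about 8 in all and at most 12, crops included, and the job is handed in when it is done.

Besides the shell and the picture viewer there is one more tool, called after ">>>" in YAML: its name, and indented under it one key for each argument. servo_tool: Moves the arm, as the interface text tells. Its arguments: {"type":"object","properties":{"plan":{"type":"array"},"force":{"type":"number"}},"required":["plan"]}

```bash
mkdir -p pics
cat > h.py <<'E'
import numpy as np, cv2
from cell import readout, read_camera, env
def grab(n):
    c=read_camera(n); np.savez('pics/%s.npz'%n,**{k:np.asarray(v) for k,v in c.items()}); return c
def world(c,u,v,z=None):
    K=c['mtx']; 
    z=c['range_z'][int(v),int(u)] if z is None else z
    x=(u-K[0,2])/K[0,0]*z; y=(v-K[1,2])/K[1,1]*z
    return (np.linalg.inv(c['camera_from_world'])@[x,-y,-z,1])[:3]
E
python3 - <<'E'
from h import *
print(readout.get_obs(), env.pinch_z)
for n in ('scene','side'):
    c=grab(n); cv2.imwrite('pics/%s1.png'%n,cv2.resize(c['image'][:,:,::-1],(800,500)))
    print(c['mtx'],c['camera_from_world'])
E
```

```text
{'time_s': 0.0, 'qpos': array([-73.79281943,  18.43779884,  -4.01506774,  83.17709291,
         1.29648526,  78.54092198,  -3.26005821]), 'joint_velocities': array([ 0.01069819, -0.02699802, -0.08664644, -0.02500145,  0.03262797,
       -0.10157771,  0.01827662]), 'effort': array([-3.12460297e-04, -4.91297972e+01, -4.04061517e-01, -3.12534606e+01,
       -6.38783653e-02,  4.35095094e-02,  1.62607830e-04]), 'tool_pos': array([0.17251575, 0.62609485, 0.22145656]), 'tool_rot': array([-1.79889514e+02,  7.50291850e-03,  1.64602423e+02]), 'force': array([-0.19163695,  0.45155702,  0.06172176]), 'wrist_torque': array([-0.01401242, -0.06266333, -0.00110452]), 'grip_width': 0.08701630865148775} -0.0187
[[364.47176409   0.         322.80564022]
 [  0.         364.47176409 196.17059459]
 [  0.           0.           1.        ]] [[ 0.67681451  0.73584673 -0.02125344 -0.33580053]
 [-0.42909077  0.4177979   0.80082834  0.1408029 ]
 [ 0.59816656 -0.53289259  0.59851672 -1.36774333]
 [ 0.          0.          0.          1.        ]]
[[486.06263045   0.         318.84096395]
 [  0.         486.06263045 208.12920321]
 [  0.           0.           1.        ]] [[-0.92427665 -0.3816353  -0.00819642  0.50283145]
 [ 0.29370325 -0.72470277  0.62333321 -0.31274575]
 [-0.24382593  0.57372502  0.78191337 -1.12786209]
 [ 0.          0.          0.          1.        ]]
```

View pics/scene1.png

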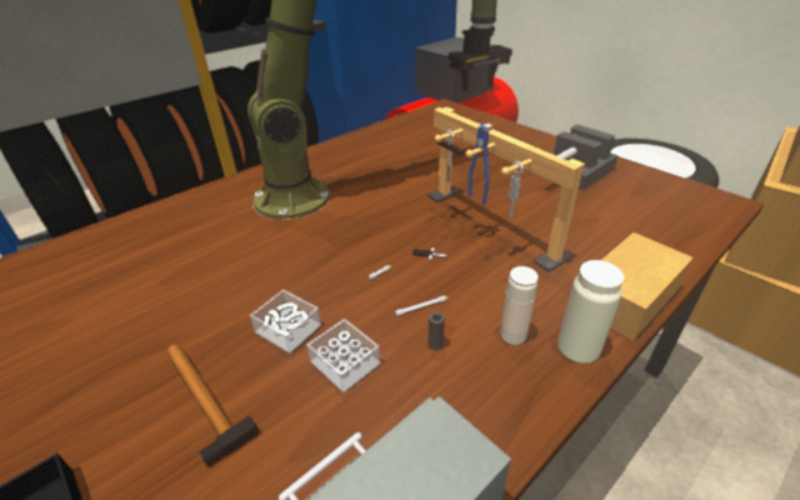

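View pics/side1.png

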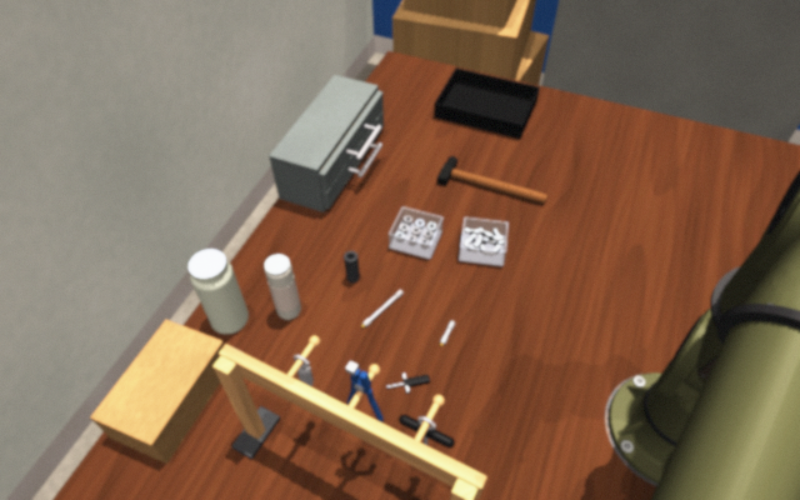

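The scene view (800 wide) shows the reamer at (447,135), pliers at (482,150) and remover at (515,170) on the rail. The long tube is at (421,305) and the short one at (380,271). The weight bin is at (286,320), the nut bin at (344,353). Next I'll take enlarged crops.

Run:
```python
import numpy as np, cv2
a=np.load('pics/scene.npz')['image'][:,:,::-1]; b=np.load('pics/side.npz')['image'][:,:,::-1]
# scene rail cols 335-475 rows 75-220 ; side rail 165-395 x 260-400
cv2.imwrite('pics/c1.png',cv2.resize(a[75:220,335:475],None,fx=4,fy=4,interpolation=cv2.INTER_CUBIC))
cv2.imwrite('pics/c2.png',cv2.resize(b[160:400,165:435],None,fx=2.5,fy=2.5,interpolation=cv2.INTER_CUBIC))
cv2.imwrite('pics/c3.png',cv2.resize(a[190:330,190:370],None,fx=4,fy=4,interpolation=cv2.INTER_CUBIC))
```

```text
(no output)
```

View pics/c1.png

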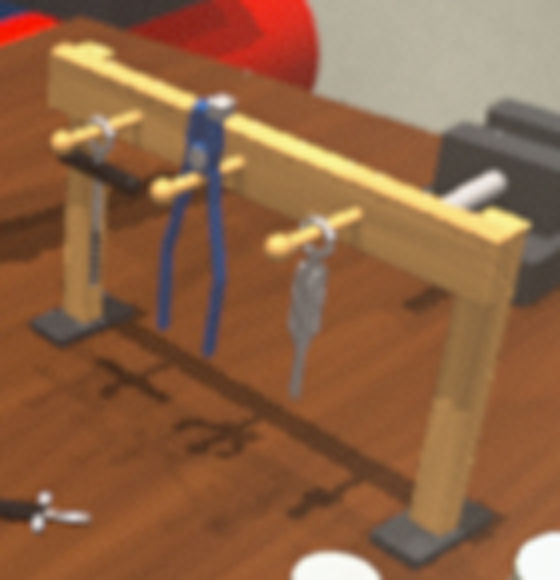

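View pics/c2.png

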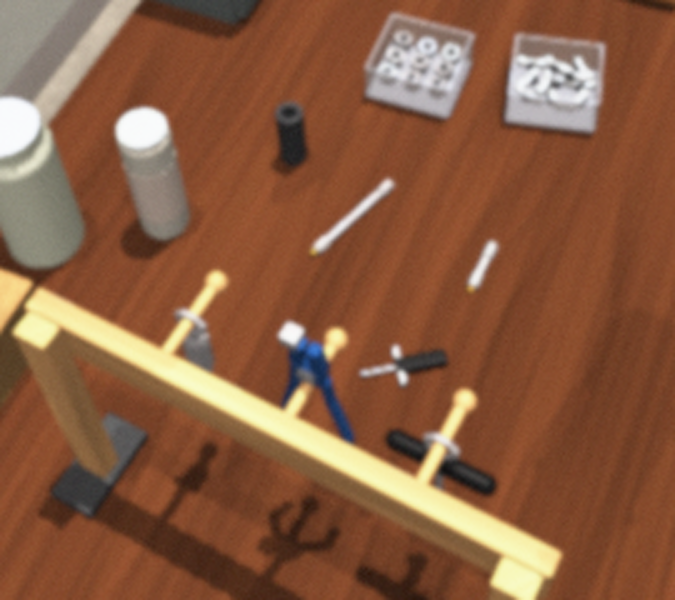

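View pics/c3.png

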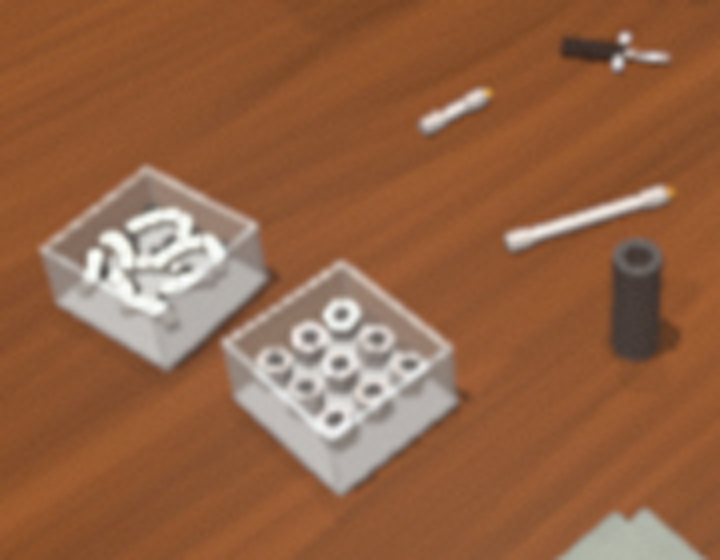

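The crops show the targets clearly: long tube ends at c3 (513,241)/(667,193), weight bin rim corners at c3 (147,168)/(43,248)/(258,228), and the remover knob at c1 (276,243). I'll triangulate these on known-height planes and compare the two views.

```bash
cat > m.py <<'E'
from h import *
S=dict(np.load('pics/scene.npz')); D=dict(np.load('pics/side.npz'))
def plane(c,u,v,h):
    o=np.linalg.inv(c['camera_from_world'])[:3,3]; d=world(c,u,v,1.)-o
    return o+d*(h-o[2])/d[2]
c1=lambda p,h:plane(S,335+p[0]/4-.4,75+p[1]/4-.4,h)
c2=lambda p,h:plane(D,165+p[0]/2.5-.3,160+p[1]/2.5-.3,h)
c3=lambda p,h:plane(S,190+p[0]/4-.4,190+p[1]/4-.4,h)
np.set_printoptions(precision=4,suppress=True)
for n,f,p,h in [('knobRem S',c1,(276,243),.24),('knobRem D',c2,(217,280),.24),('knobPli S',c1,(161,189),.24),('knobPli D',c2,(337,338),.24),
 ('knobRea S',c1,(62,142),.24),('knobRea D',c2,(464,399),.24),('eyeRem S',c1,(318,226),.245),('eyeRem D',c2,(192,318),.245),
 ('eyeRea S',c1,(101,127),.245),('eyeRea D',c2,(440,443),.245),('gripRem S',c1,(308,298),.188),('gripRem D',c2,(200,350),.188),('tip S',c1,(296,394),.106),
 ('long1 S',c3,(513,241),.005),('long2 S',c3,(667,193),.005),('long1 D',c2,(315,250),.005),('long2 D',c2,(390,184),.005),
 ('sh1 S',c3,(426,126),.005),('sh2 S',c3,(487,95),.005),('sh1 D',c2,(471,288),.005),('sh2 D',c2,(491,245),.005),
 ('WB a S',c3,(147,168),.05),('WB b S',c3,(43,248),.05),('WB c S',c3,(258,228),.05),('WB a D',c2,(514,34),.05),('WB b D',c2,(606,42),.05),
 ('NB a S',c3,(341,263),.05),('NB b S',c3,(224,345),.05),('NB c S',c3,(455,350),.05),('NB a D',c2,(393,14),.05),('NB b D',c2,(473,36),.05),
 ('socket S',c3,(637,253),.078),('canTop D',c2,(143,125),.16)]:
    print(n,f(p,h))
E
python3 m.py
```

```text
knobRem S [0.5981 0.2074 0.24  ]
knobRem D [0.6068 0.1968 0.24  ]
knobPli S [0.4893 0.2163 0.24  ]
knobPli D [0.4965 0.2081 0.24  ]
knobRea S [0.3817 0.2258 0.24  ]
knobRea D [0.3878 0.219  0.24  ]
eyeRem S [0.6084 0.2389 0.245 ]
eyeRem D [0.6071 0.2373 0.245 ]
eyeRea S [0.3913 0.2589 0.245 ]
eyeRea D [0.3914 0.2604 0.245 ]
gripRem S [0.6069 0.2415 0.188 ]
gripRem D [0.6092 0.2355 0.188 ]
tip S [0.6062 0.2448 0.106 ]
long1 S [ 0.5787 -0.0937  0.005 ]
long2 S [0.6178 0.0136 0.005 ]
long1 D [0.6195 0.0097 0.005 ]
long2 D [ 0.579  -0.0982  0.005 ]
sh1 S [ 0.4476 -0.0612  0.005 ]
sh2 S [ 0.4518 -0.0057  0.005 ]
sh1 D [ 0.4531 -0.0087  0.005 ]
sh2 D [ 0.4514 -0.0654  0.005 ]
WB a S [ 0.3944 -0.2528  0.05  ]
WB b S [ 0.4142 -0.3385  0.05  ]
WB c S [ 0.4929 -0.2312  0.05  ]
WB a D [ 0.5149 -0.318   0.05  ]
WB b D [ 0.4136 -0.3455  0.05  ]
NB a S [ 0.5538 -0.2114  0.05  ]
NB b S [ 0.5595 -0.2996  0.05  ]
NB c S [ 0.6548 -0.2051  0.05  ]
NB a D [ 0.6558 -0.2952  0.05  ]
NB b D [ 0.5575 -0.2974  0.05  ]
socket S [ 0.692  -0.0947  0.078 ]
canTop D [0.7845 0.0293 0.16  ]
```

```bash
cat > d.py <<'E'
import sys; from h import *
from scipy.spatial.transform import Rotation as R
o=readout.get_obs(); T=R.from_euler('xyz',o['tool_rot'],degrees=True)
p=o['tool_pos']; np.set_printoptions(precision=4,suppress=True)
print(o['time_s'],p,o['tool_rot'],o['grip_width'],o['qpos'])
a=np.array([float(x) for x in sys.argv[1:]]).reshape(-1,3)
for q in a: print(q,'->',T.inv().apply(q-p))
E
python3 d.py .173 .626 .40
```

```text
0.1 [0.1726 0.6262 0.2216] [-179.9027    0.0061  164.5985] 0.08693989105369287 [-73.7907  18.4342  -4.0131  83.1688   1.2949  78.5396  -3.2594]
[0.173 0.626 0.4  ] -> [-0.0005 -0.0003 -0.1784]
```

>>> servo_tool:
  plan:
    - [[0, 0, 0, -0.02, 0], [0, 0, 0, -0.04, 0], [0, 0, 0, -0.06, 0], [0, 0, 0, -0.08, 0], [0, 0, 0, -0.1, 0], [0, 0, 0, -0.12, 0], [0, 0, 0, -0.14, 0], [0, 0, 0, -0.16, 0], [0, 0, 0, -0.175, 0], [0, 0, 0, -0.18, 0], [0, 0, 0, -0.18, 0], [0, 0, 0, -0.18, 0]]

```text
time_s: 1.1
tool_pos: [0.1726, 0.6264, 0.4005]
tool_rot: [-179.8, 0.0, 164.6]
force: [-0.4, 0.5, -0.7]
grip_width: 0.0148
```

```bash
python3 d.py .40 .42 .40 .606 .215 .40
```

```text
1.1 [0.1726 0.6264 0.4005] [-179.8255    0.0097  164.6044] 0.014834458626423751 [-74.3832  17.8435  -3.6135  63.8338   1.1188  98.5292  -3.0563]
[0.4  0.42 0.4 ] -> [-0.2741 -0.1386  0.0009]
[0.606 0.215 0.4  ] -> [-0.5271 -0.2815  0.0014]
```

>>> servo_tool:
  plan:
    - [[0, -0.02, -0.01, 0, 0], [0, -0.045, -0.023, 0, 0], [0, -0.07, -0.036, 0, 0], [0, -0.095, -0.049, 0, 0], [0, -0.12, -0.062, 0, 0], [0, -0.145, -0.075, 0, 0], [0, -0.17, -0.088, 0, 0], [0, -0.195, -0.1, 0, 0], [0, -0.22, -0.112, 0, 0], [0, -0.245, -0.125, 0, 0], [0, -0.265, -0.135, 0, 0], [0, -0.274, -0.139, 0, 0]]

```text
time_s: 2.1
tool_pos: [0.4027, 0.4159, 0.3994]
tool_rot: [-179.6, 0.0, 164.3]
force: [1.7, 0.7, -0.7]
grip_width: 0.0007
```

```bash
python3 d.py  .606 .215 .40
```

```text
2.1 [0.4027 0.4159 0.3994] [-179.6451    0.0443  164.2767] 0.0006984369995225222 [-54.577    8.4957   6.8876  75.3326  -0.8224  96.5293  26.4234]
[0.606 0.215 0.4  ] -> [-0.2502 -0.1383  0.0004]
```

>>> servo_tool:
  plan:
    - [[0, -0.02, -0.011, 0, 0], [0, -0.045, -0.025, 0, 0], [0, -0.07, -0.039, 0, 0], [0, -0.095, -0.052, 0, 0], [0, -0.12, -0.066, 0, 0], [0, -0.145, -0.08, 0, 0], [0, -0.17, -0.094, 0, 0], [0, -0.195, -0.108, 0, 0], [0, -0.22, -0.122, 0, 0], [0, -0.24, -0.133, 0, 0], [0, -0.25, -0.138, 0, 0], [0, -0.25, -0.138, 0, 0]]

```text
time_s: 3.1
tool_pos: [0.607, 0.2133, 0.3987]
tool_rot: [-179.5, -0.0, 164.0]
force: [0.3, 0.5, 0.9]
grip_width: 0.0004
```

```bash
python3 d.py  .606 .215 .272
python3 - <<'E'
from h import *
c=grab('scene'); cv2.imwrite('pics/s2.png',cv2.resize(c['image'][0:240,300:540,::-1],None,fx=2.5,fy=2.5,interpolation=cv2.INTER_CUBIC))
E
```

```text
3.1 [0.607  0.2133 0.3987] [-179.5061   -0.0199  164.0483] 0.00037008351233010954 [-34.8653  17.193   17.9398  65.7182  -4.8727  98.1407  55.7033]
[0.606 0.215 0.272] -> [0.0014 0.0025 0.1267]
```

View pics/s2.png

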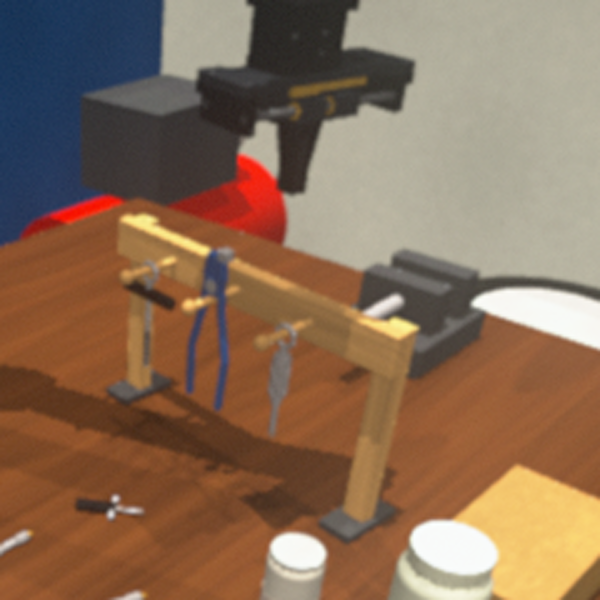

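The closed fingertips at (292,190) sit above the remover's peg at (280,335), with nothing in the way, so I'll descend.

>>> servo_tool:
  plan:
    - [[0, 0, 0, 0.01, 0], [0, 0, 0, 0.025, 0], [0, 0, 0, 0.04, 0], [0, 0, 0, 0.055, 0], [0, 0, 0, 0.07, 0], [0, 0, 0, 0.085, 0], [0, 0, 0, 0.098, 0], [0, 0, 0, 0.11, 0], [0, 0, 0, 0.118, 0], [0, 0, 0, 0.122, 0], [0, 0, 0, 0.124, 0], [0, 0, 0, 0.124, 0]]

```text
time_s: 4.15
tool_pos: [0.6052, 0.2151, 0.2751]
tool_rot: [-179.6, -0.1, 164.2]
force: [0.2, 0.1, -0.6]
grip_width: 0.0006
```

```bash
python3 d.py  .606 .215 .272
python3 - <<'E'
from h import *
c=grab('side'); cv2.imwrite('pics/d2.png',cv2.resize(c['image'][160:400,165:435,::-1],None,fx=2.5,fy=2.5,interpolation=cv2.INTER_CUBIC))
E
```

```text
4.15 [0.6052 0.2151 0.2751] [-179.6035   -0.0734  164.2418] 0.0006064988655436148 [-35.5175  16.7824  17.1794  80.0437  -4.6323  84.1896  55.7066]
[0.606 0.215 0.272] -> [-0.0008  0.0002  0.0031]
```

View pics/d2.png

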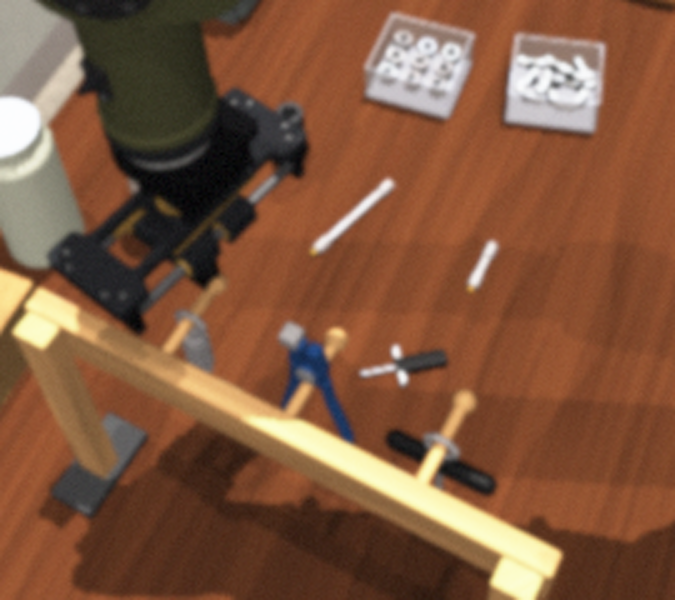

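The fingertips show at about (208,278), just above and in front of the remover's eye and touching nothing. I'll hold here.

>>> servo_tool:
  plan:
    - [[0, 0, 0, 0, 0], [0, 0, 0, 0, 0], [0, 0, 0, 0, 0], [0, 0, 0, 0, 0], [0, 0, 0, 0, 0], [0, 0, 0, 0, 0], [0, 0, 0, 0, 0], [0, 0, 0, 0, 0], [0, 0, 0, 0, 0], [0, 0, 0, 0, 0], [0, 0, 0, 0, 0], [0, 0, 0, 0, 0]]

```text
time_s: 5.2
tool_pos: [0.6055, 0.2149, 0.2756]
tool_rot: [-179.6, -0.0, 164.2]
force: [1.3, 0.3, 0.1]
grip_width: 0.0003
```

>>> servo_tool:
  plan:
    - [[0, 0, 0, 0, 0], [0, 0, 0, 0, 0], [0, 0, 0, 0, 0], [0, 0, 0, 0, 0], [0, 0, 0, 0, 0], [0, 0, 0, 0, 0], [0, 0, 0, 0, 0], [0, 0, 0, 0, 0], [0, 0, 0, 0, 0], [0, 0, 0, 0, 0], [0, 0, 0, 0, 0], [0, 0, 0, 0, 0]]

```text
time_s: 6.2
tool_pos: [0.6055, 0.2149, 0.2756]
tool_rot: [-179.6, -0.0, 164.2]
force: [-0.0, -0.3, 0.3]
grip_width: 0.0003
```

>>> servo_tool:
  plan:
    - [[0, 0, 0, 0, 0], [0, 0, 0, 0, 0], [0, 0, 0, 0, 0], [0, 0, 0, -0.01, 0], [0, 0, 0, -0.02, 0], [0, 0, 0, -0.035, 0], [0, 0, 0, -0.05, 0], [0, 0, 0, -0.065, 0], [0, 0, 0, -0.075, 0], [0, 0, 0, -0.08, 0], [0, 0, 0, -0.08, 0], [0, 0, 0, -0.08, 0]]

```text
time_s: 7.2
tool_pos: [0.6057, 0.2154, 0.3555]
tool_rot: [-179.6, -0.0, 164.2]
force: [0.6, 0.6, -0.8]
grip_width: 0.0006
```

```bash
python3 d.py  .599 -.042 .355
```

```text
7.2 [0.6057 0.2154 0.3555] [-179.6243   -0.0381  164.2206] 0.0005569612050840642 [-35.3074  16.5262  17.5927  71.3688  -4.6493  93.0717  55.5921]
[ 0.599 -0.042  0.355] -> [-0.0635 -0.2495  0.0021]
```

>>> servo_tool:
  plan:
    - [[0, -0.005, -0.02, 0, 0], [0, -0.011, -0.045, 0, 0], [0, -0.018, -0.07, 0, 0], [0, -0.024, -0.095, 0, 0], [0, -0.031, -0.12, 0, 0], [0, -0.037, -0.145, 0, 0], [0, -0.043, -0.17, 0, 0], [0, -0.05, -0.195, 0, 0], [0, -0.056, -0.22, 0, 0], [0, -0.061, -0.24, 0, 0], [0, -0.063, -0.249, 0, 0], [0, -0.063, -0.249, 0, 0]]

```text
time_s: 8.2
tool_pos: [0.598, -0.0444, 0.3565]
tool_rot: [-179.6, -0.1, 163.9]
force: [-0.4, 0.2, 0.1]
grip_width: 0.0005
```

```bash
python3 d.py  .599 -.042 .1 .599 -.042 .035
```

```text
8.2 [ 0.598  -0.0444  0.3565] [-179.5528   -0.0866  163.9487] 0.000493303327395174 [-20.023   11.0611  25.8413  78.2633  -4.376   91.9209  79.2148]
[ 0.599 -0.042  0.1  ] -> [-0.0007  0.0045  0.2565]
[ 0.599 -0.042  0.035] -> [-0.0008  0.005   0.3215]
```

>>> servo_tool:
  plan:
    - [[0, 0, 0.001, 0.015, 0], [0, 0, 0.002, 0.04, 0], [0, 0, 0.003, 0.065, 0], [0, 0, 0.004, 0.09, 0], [0, 0, 0.004, 0.115, 0], [0, 0, 0.004, 0.14, 0], [0, 0, 0.004, 0.165, 0], [0, 0, 0.004, 0.19, 0], [0, 0, 0.004, 0.215, 0], [0, 0, 0.004, 0.235, 0], [0, 0, 0.004, 0.25, 0], [0, 0, 0.004, 0.256, 0]]

```text
time_s: 9.2
tool_pos: [0.5963, -0.0396, 0.0971]
tool_rot: [-179.5, -0.4, 164.1]
force: [-1.0, 0.7, 0.4]
grip_width: 0.0001
```

```bash
python3 d.py .599 -.042 .035
```

```text
9.2 [ 0.5963 -0.0396  0.0971] [-179.5187   -0.3925  164.1065] 0.00014530661853702395 [-19.1463  18.4587  24.0759  99.7812  -7.8311  63.9703  81.4458]
[ 0.599 -0.042  0.035] -> [-0.0037 -0.0011  0.0621]
```

>>> servo_tool:
  plan:
    - [[0, -0.001, 0, 0.007, 0], [0, -0.002, 0, 0.015, 0], [0, -0.003, -0.001, 0.024, 0], [0, -0.004, -0.001, 0.033, 0], [0, -0.004, -0.001, 0.042, 0], [0, -0.004, -0.001, 0.05, 0], [0, -0.004, -0.001, 0.057, 0], [0, -0.004, -0.001, 0.06, 0], [0, -0.004, -0.001, 0.062, 0], [0, -0.004, -0.001, 0.062, 0], [0, -0.004, -0.001, 0.062, 0], [0, -0.004, -0.001, 0.062, 0]]

```text
time_s: 10.2
tool_pos: [0.5997, -0.042, 0.0356]
tool_rot: [-179.5, -0.3, 164.1]
force: [0.6, 0.7, 0.8]
grip_width: 0.0006
```

Run:
```python
from h import *
c=grab('scene'); cv2.imwrite('pics/s3.png',cv2.resize(c['image'][120:330,180:440,::-1],None,fx=2.5,fy=2.5,interpolation=cv2.INTER_CUBIC))
```

```text
(no output)
```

View pics/s3.png

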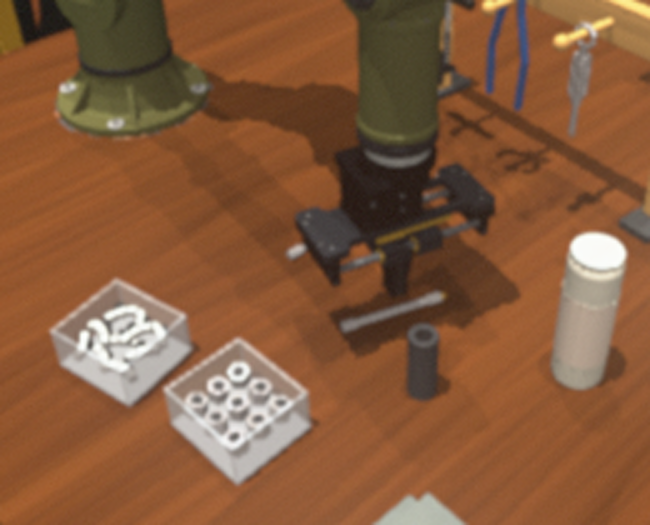

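The fingertips at (398,292) are just above the middle of the long tube, about (393,311), and clear of everything else. I'll hold here.

>>> servo_tool:
  plan:
    - [[0, 0, 0, 0, 0], [0, 0, 0, 0, 0], [0, 0, 0, 0, 0], [0, 0, 0, 0, 0], [0, 0, 0, 0, 0], [0, 0, 0, 0, 0], [0, 0, 0, 0, 0], [0, 0, 0, 0, 0], [0, 0, 0, 0, 0], [0, 0, 0, 0, 0], [0, 0, 0, 0, 0], [0, 0, 0, 0, 0]]

```text
time_s: 11.25
tool_pos: [0.5997, -0.0421, 0.0356]
tool_rot: [-179.5, -0.3, 164.1]
force: [0.5, 0.2, 0.1]
grip_width: 0.0002
```

>>> servo_tool:
  plan:
    - [[0, 0, 0, 0, 0], [0, 0, 0, 0, 0], [0, 0, 0, 0, 0], [0, 0, 0, 0, 0], [0, 0, 0, 0, 0], [0, 0, 0, 0, 0], [0, 0, 0, 0, 0], [0, 0, 0, 0, 0], [0, 0, 0, 0, 0], [0, 0, 0, 0, 0], [0, 0, 0, 0, 0], [0, 0, 0, 0, 0]]

```text
time_s: 12.25
tool_pos: [0.5997, -0.042, 0.0356]
tool_rot: [-179.5, -0.3, 164.1]
force: [-0.8, 0.9, -0.1]
grip_width: 0.0004
```

>>> servo_tool:
  plan:
    - [[0, 0, 0, 0, 0], [0, 0, 0, 0, 0], [0, 0, 0, -0.015, 0], [0, 0, 0, -0.035, 0], [0, 0, 0, -0.06, 0], [0, 0, 0, -0.085, 0], [0, 0, 0, -0.11, 0], [0, 0, 0, -0.135, 0], [0, 0, 0, -0.155, 0], [0, 0, 0, -0.17, 0], [0, 0, 0, -0.175, 0], [0, 0, 0, -0.175, 0]]

```text
time_s: 13.25
tool_pos: [0.6019, -0.0411, 0.212]
tool_rot: [-179.6, -0.2, 164.1]
force: [0.6, -0.0, -0.1]
grip_width: 0.0004
```

```bash
python3 d.py .454 -.285 .21
```

```text
13.25 [ 0.6019 -0.0411  0.212 ] [-179.597    -0.1926  164.1016] 0.00035422005174894864 [-19.99    13.7074  25.0873  91.6433  -5.5699  76.2328  79.9256]
[ 0.454 -0.285  0.21 ] -> [ 0.0754 -0.2751  0.0042]
```

>>> servo_tool:
  plan:
    - [[0, 0.005, -0.02, 0, 0], [0, 0.012, -0.045, 0, 0], [0, 0.02, -0.072, 0, 0], [0, 0.027, -0.1, 0, 0], [0, 0.035, -0.128, 0, 0], [0, 0.043, -0.156, 0, 0], [0, 0.05, -0.184, 0, 0], [0, 0.058, -0.212, 0, 0], [0, 0.066, -0.24, 0, 0], [0, 0.072, -0.262, 0, 0], [0, 0.075, -0.275, 0, 0], [0, 0.075, -0.275, 0, 0]]

```text
time_s: 14.25
tool_pos: [0.4514, -0.2882, 0.213]
tool_rot: [-179.5, -0.3, 163.7]
force: [-0.7, -0.9, -0.3]
grip_width: 0.0007
```

```bash
python3 d.py .454 -.285 .07
```

```text
14.25 [ 0.4514 -0.2882  0.213 ] [-179.5255   -0.3169  163.7455] 0.0007186852579629906 [ -4.635    4.9075  36.195  101.2495  -2.4381  74.9812 105.847 ]
[ 0.454 -0.285  0.07 ] -> [-0.0024  0.005   0.1429]
```

>>> servo_tool:
  plan:
    - [[0, 0, 0.001, 0.01, 0], [0, -0.001, 0.002, 0.025, 0], [0, -0.002, 0.004, 0.042, 0], [0, -0.002, 0.005, 0.059, 0], [0, -0.002, 0.005, 0.076, 0], [0, -0.002, 0.005, 0.093, 0], [0, -0.002, 0.005, 0.11, 0], [0, -0.002, 0.005, 0.124, 0], [0, -0.002, 0.005, 0.134, 0], [0, -0.002, 0.005, 0.138, 0], [0, -0.002, 0.005, 0.14, 0], [0, -0.002, 0.005, 0.14, 0]]

```text
time_s: 15.25
tool_pos: [0.4538, -0.2844, 0.0726]
tool_rot: [-179.5, -0.3, 163.8]
force: [-0.0, -0.7, 0.3]
grip_width: 0.0006
```

Run:
```python
from h import *
c=grab('scene'); cv2.imwrite('pics/s4.png',cv2.resize(c['image'][120:330,180:440,::-1],None,fx=2.5,fy=2.5,interpolation=cv2.INTER_CUBIC))
```

```text
(no output)
```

View pics/s4.png

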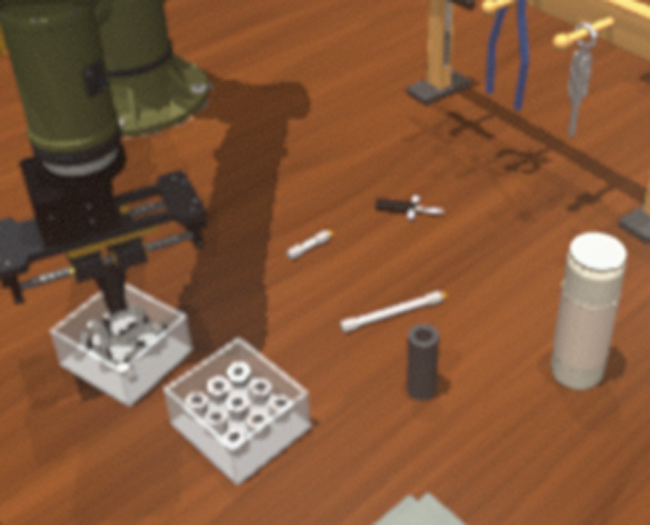

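The fingertips at (118,310) are just above the middle of the weight bin and clear of its rim. I'll hold, then withdraw upward.

>>> servo_tool:
  plan:
    - [[0, 0, 0, 0, 0], [0, 0, 0, 0, 0], [0, 0, 0, 0, 0], [0, 0, 0, 0, 0], [0, 0, 0, 0, 0], [0, 0, 0, 0, 0], [0, 0, 0, 0, 0], [0, 0, 0, 0, 0], [0, 0, 0, 0, 0], [0, 0, 0, 0, 0], [0, 0, 0, 0, 0], [0, 0, 0, 0, 0]]

```text
time_s: 16.3
tool_pos: [0.4541, -0.2847, 0.0732]
tool_rot: [-179.5, -0.3, 163.8]
force: [0.3, -0.0, 0.4]
grip_width: 0.0006
```

>>> servo_tool:
  plan:
    - [[0, 0, 0, 0, 0], [0, 0, 0, 0, 0], [0, 0, 0, 0, 0], [0, 0, 0, 0, 0], [0, 0, 0, 0, 0], [0, 0, 0, 0, 0], [0, 0, 0, 0, 0], [0, 0, 0, 0, 0], [0, 0, 0, 0, 0], [0, 0, 0, 0, 0], [0, 0, 0, 0, 0], [0, 0, 0, 0, 0]]

```text
time_s: 17.3
tool_pos: [0.4541, -0.2847, 0.0731]
tool_rot: [-179.5, -0.3, 163.8]
force: [-0.3, 0.2, -0.2]
grip_width: 0.0007
```

>>> servo_tool:
  plan:
    - [[0, 0, 0, 0, 0], [0, 0, 0, 0, 0], [0, 0, 0, -0.015, 0], [0, 0, 0, -0.04, 0], [0, 0, 0, -0.065, 0], [0, 0, 0, -0.09, 0], [0, 0, 0, -0.115, 0], [0, 0, 0, -0.14, 0], [0, 0, 0, -0.165, 0], [0, 0, 0, -0.19, 0], [0, 0, 0, -0.215, 0], [0, 0, 0, -0.23, 0]]

```text
time_s: 18.3
tool_pos: [0.4564, -0.2837, 0.3061]
tool_rot: [-179.5, -0.1, 163.8]
force: [0.6, -0.3, -0.4]
grip_width: 0.0007
```

>>> servo_tool:
  plan:
    - [[0, 0, 0, 0, 0], [0, 0, 0, 0, 0], [0, 0, 0, 0, 0], [0, 0, 0, 0, 0], [0, 0, 0, 0, 0], [0, 0, 0, 0, 0]]

```text
time_s: 18.8
tool_pos: [0.4559, -0.2835, 0.305]
tool_rot: [-179.5, -0.2, 163.8]
force: [-0.3, -0.1, -0.4]
grip_width: 0.0006
```

Run:
```python
from h import *
a=np.load('pics/side.npz')['image'];s=np.load('pics/scene.npz')['image']
c=grab('scene'); cv2.imwrite('pics/s5.png',cv2.resize(c['image'][:,:,::-1],(800,500)))
o=readout.get_obs(); print(o['tool_pos'],o['time_s'],np.abs(o['joint_velocities']).max())
```

```text
[ 0.45603767 -0.28351474  0.30520858] 18.85 0.45627273231115006
```

View pics/s5.png

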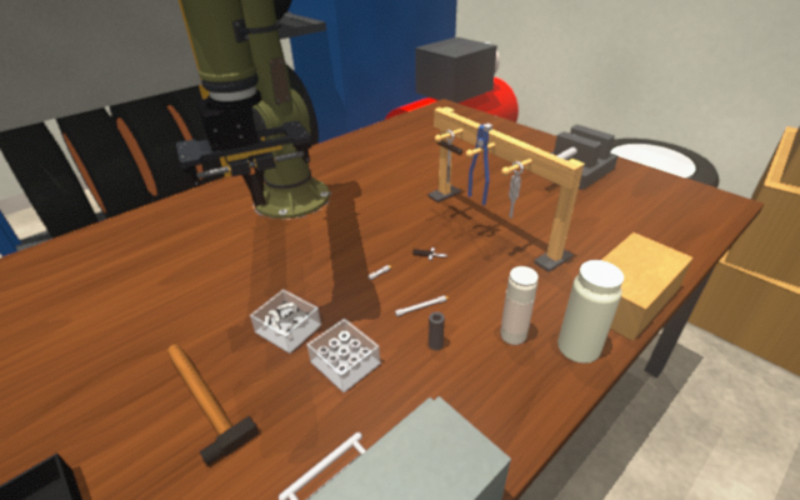

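Everything is where it started (tube at (421,305), bins at (286,320) and (344,353)), and the hand is well above the bin.

```bash
python3 -c "
from h import *
env.sign_off()"
```

```text
the job is handed in; nothing more can be done
```

I pointed at all three things in order with the fingers closed, holding each for over 2 s, then handed the job in at about 19 s of the 64 s allowed. The hand-in reports no verdict, so these figures rest on my own measurements.

| Target | Fingertip position | Grasp point to named point |
|---|---|---|
| Valve core remover | above and slightly in front of its eye, about 3 cm away | about 5 cm |
| Middle of the longer tube | about 2.5 cm above it | about 5 cm |
| Middle of the weight bin | about 2.3 cm above the rim | about 4 cm |

- **Pointing at the remover:** I pointed from above and in front of the eye, not level with the grip. Level with the grip, the gripper's body would have come too close to the peg knob.
- **Final checks:** The hand ended with the grasp point about 27 cm above the bin's rim. The last picture shows every object where it started. The force readings stayed at noise level, within about 1.7 N on any axis, with no sign of contact.
- **Disagreement between cameras:** The two cameras disagreed by 7 to 14 mm on the peg knobs. They agreed within about 4 mm on the targets I aimed at (remover eye, tube middle and bin centre), so I used those.

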